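# Release the ratchet pawl and lower the basket arm into the ultrasonic bath

## Robot

A 7-joint arm with a two-finger parallel gripper is mounted at the origin on the work surface. World frame = base frame: x ahead of the robot, y to its left, z up, the work surface at z = 0. Lengths are in m, angles in degrees, forces in N, time in s.
With the tool pointing down it reaches from about 0.35 to 0.9 m from the base axis. Payload 19.9 kg.
Tool frame: the origin (TCP) lies at the very end of the fingers, on their centre line; the grasp point (between the pads) lies 19 mm behind it; z points along the fingers, y is the line along which they close (so a half turn about z gives the same grasp; the last joint's range is limited). The gripper opens to 85 mm and grips with 20 to 120 N. Pads are 22 mm wide; open, the fingers measure 114 mm over their backs; the gripper's body (76 mm by 85 mm) begins 54 mm behind the grasp point. The pads swing forward as they close: fully open they stand 13 mm farther back than shut.
Start: joints at [-77.206, 23.915, -0.59, 92.452, 0.269, 63.638, -3.037], TCP at [0.164, 0.603, 0.201] pointing down, gripper open.
Joint ranges: [-161.28, 161.28], [-22.2, 115.67], [-73.04, 71.86], [3.21, 147.25], [-68.34, 248.33], [10.77, 114.83], [-161.83, 161.83]. Speed limits (degrees/s): [108.29, 108.29, 136.94, 136.94, 172.46, 172.46, 172.46].

## Interface

Orientations are given as [roll, pitch, yaw] about the fixed x, y, z axes, in that order (R = Rz(yaw) Ry(pitch) Rx(roll)).
In Python, from bench import sense, capture, camera_params, hand_in gives the robot as it stands. The module is installed in compiled form; this text tells all that it offers.
- The arm moves only by the tool move_arm, never from a script. Its arguments are lists of equal length, an entry for each row: "offset": the shift along the world's x, y, z in m, a list of three; "dr": the turn, a rotation vector about the world's x, y, z in degrees, a list of three; "gripper": the closure, from 0 (fully open) to 1 (shut). A call has 1 to 8 rows; each row is the pose to reach, as a shift and turn from the pose commanded when the call began; what a row does not reach only later rows make up. A row lasts 1/10 s, in which the tool goes at most 50 mm and 8.59 degrees, less where a joint would pass 70% of its speed; a pose out of reach is approached as far as the arm can. A call with a gripper value outside its range is refused whole. The fingers move at their own pace and stop on an object; the grip force is fixed at half the most. Time passes only in rows, so rows that repeat a pose let the fingers close. It gives the time, the measured TCP pose, the force, the opening and the grip force at its end, in the units of the state.
- sense(): the state, without advancing time (a new reading comes with each control period).
- capture(name): name is "scene" or "side" or "wrist"; returns (picture, depth): 400x640x3 uint8, red, green, blue; 400x640 float32, m along the optical axis (not along the pixel's ray), 0 where there is no reading.
- camera_params(name): a dict with "intrinsics" (3x3 intrinsics, pixels), "pose" (4x4, takes a point from camera to world coordinates); the wrist camera has in their place "T_tool_cam" (4x4, takes a point from camera to tool coordinates, whose origin is the TCP and whose axes are the flange's). Camera axes: x right, y up, looking along -z (the intrinsics and any distortion apply to the point x, -y, -z); pixel columns grow to the right and rows downward; lengths in m; the calibration is good to about 2 mm. A picture is of the moment at which its call begins: read the wrist's pose just before it. camera_params takes no time and is no camera call.
- hand_in(): hands the job in; it is judged then, once.
The state is a dict: "t": time; "qpos": joint angles; "dq": joint speeds; "tau": joint torques, N m; "ee_pos": TCP position; "tcp_rot": TCP orientation; "force": force on the tool from outside, world axes, zero at the start; "wrist_torque": the same for the moment, N m; "gripper_width": finger opening in m; "grasp_force": force on a finger pad.
Only numpy, scipy, OpenCV 4.12 (cv2) and the standard library are available. Lean on these libraries where they do the work, as an engineer would, in place of code of your own. Each camera call takes 0.05 s, during which the arm holds its last target. There are 200 camera calls.

## Task

Lower the parts basket into the ultrasonic bath: with the fingertips, press down the thumb tab of the ratchet pawl on the post until the pawl snaps over and stays clear of the teeth, and only then push the lift arm gently down by its black cross grip until the arm lies fully down on its rubber buffer. Do not force the arm while the pawl is still in the teeth, leave the pawl thrown off at the end, and do not grip or lift anything. Leave the bottle, the beaker and the brush where they stand.

Things in the scene. Friction and masses are not known exactly. Their poses are not given: they have to be found in the camera images.
- station: Small ultrasonic bath with basket lift, fixed. Steel case 170 (its x) by 250 (its y) by 165 mm high, tank open on top, blue strip on the front (its -x). Origin: centre of the case's underside, on the bench; z up. The post stands at its -y side; the lift arm runs from the post along its +y over the tank. All moves in its plane x = 0. Post's cheek plates reach 271 mm high at the pawl pin.
- lift_pivot (a point): Axis of the lift arm on the post, at (0, -155, 200) mm in the station's frame, 200 mm above the bench; the axis runs along the station's x.
- lift (a joint): Angle of the lift arm: 0 = fully raised (0.54 rad above level), grows downward, 0.54 = level, on the rubber buffer (stop). Starts at 0 to 0.2. Bar 12 wide, 20 mm high; toothed quadrant of 67 mm radius at the pivot, teeth 0.157 rad apart. A spring and a brake hold it where it is left; with the pawl off, 3 to 8 N on the grip push it down. With the pawl in it gives one tooth at most.
- lift_grip (a point): Black cross grip fixed on the arm's free end: flat-topped bar 110 (station's x) by 30 by 20 mm thick. Point: centre of its top face, 270 mm along the arm from the pivot and 10 mm square above the line through it; y points outward along the arm, z out of the top face. About 348 mm above the bench with the arm fully up, 210 mm when down.
- pawl (a joint): Angle of the ratchet pawl: 0 to 0.1 = tip in the teeth (about 0.02 at their foot), grows as its thumb tab is pressed down, 0.44 = stop, thrown off. Over-centre spring: below 0.22 it springs back into the teeth, beyond 0.22 it snaps to 0.44 by itself and stays. 3 to 8 N at the tab start it.
- pawl_tab (a point): Centre of the top face of the pawl's thumb tab: flat dark steel plate 34 (station's x) by 28 by 6 mm, on the far side of the post from the bath, about level and 265 to 271 mm above the bench while the pawl is in. It swings about the pawl pin: its centre sinks 12 mm to the snap-over point and 23 mm to the stop. Nothing is beneath it.
- pawl_pin (a point): Axis of the pawl, at (0, -235, 259) mm in the station's frame, along the station's x; the tab's centre is 52 mm from it towards the station's -y, the pawl's tip 80 mm towards +y.
- bottle: White plastic bottle, 60 mm diameter, 165 mm high, standing loose beside the post; origin at the centre of its foot. To be left alone.
- beaker: Open glass beaker, 72 mm diameter, 95 mm high, standing loose beyond the bath's +y side; origin at the centre of its foot. To be left alone.
- brush: Wooden-handled brush lying loose before the bath's front; origin under its middle. To be left alone.

How it is judged:
By the outcome, as a careful person would: the job done as asked, in the order asked, and still so for the second after the job is handed in, with the robot touching nothing.
It also fails if it takes over 38 s, if anything falls off the work surface, if the arm or the gripper's body presses on something with over 40 N, if the wrist force passes 120 N, or if a joint passes its speed limit or range.

## Working session

There is one attempt and no reset: what is moved stays moved. The work goes in short steps, Python scripts to look and compute and a tool call to move; the robot and the scene stay as the last step left them, time stands still between calls to the robot, and variables do not carry over. Pictures are saved under pics/ and viewed, at most 10 in all, crops included, and the job is handed in when it is done.

Besides the shell and the picture viewer there is one more tool, called after ">>>" in YAML: its name, and indented under it one key for each argument. move_arm: Moves the arm, as the interface text tells. Its arguments: {"type":"object","properties":{"offset":{"type":"array"},"dr":{"type":"array"},"gripper":{"type":"array"}},"required":["offset","dr","gripper"]}

```bash
mkdir -p pics
cat > h.py <<'E'
import numpy as np, cv2
from bench import sense, capture, camera_params
def world(name,d,T=None):
    p=camera_params(name);K=np.array(p["intrinsics"]);T=np.array(p["pose"]) if T is None else T
    v,u=np.mgrid[0:400,0:640]
    c=np.stack([(u-K[0,2])/K[0,0]*d,-(v-K[1,2])/K[1,1]*d,-d],-1)
    return c@T[:3,:3].T+T[:3,3]
E
python3 - <<'E'
from h import *
s=sense();print(s)
ims=[]
for n in("scene","side"):
    im,d=capture(n);np.savez(n+".npz",im=im,d=d,W=world(n,d));cv2.imwrite(f"pics/{n}0.png",im[...,::-1]);p=camera_params(n);print(n,np.round(p["pose"],3).tolist(),{k:v for k,v in p.items() if k!="pose"})
E
```

```text
{'t': 0.0, 'qpos': array([-77.20556889,  23.94746207,  -0.59105281,  92.48602697,
         0.26787953,  63.63827105,  -3.03592841]), 'dq': array([ 0.0060148 , -0.0709795 ,  0.01206972,  0.06530505,  0.0383813 ,
        0.03410565, -0.05154655]), 'tau': array([-2.60728839e-04, -8.64432764e+01,  6.78652134e-01, -4.34905386e+01,
        1.90823071e-02,  7.32853194e-03,  3.35133802e-05]), 'ee_pos': array([0.16347189, 0.60283777, 0.20026282]), 'tcp_rot': array([-1.79929718e+02,  3.69930890e-03,  1.64829064e+02]), 'force': array([-0.60059445, -0.19370369, -0.56319305]), 'wrist_torque': array([0.04228579, 0.03387609, 0.01418287]), 'grasp_force': 0.0, 'gripper_width': 0.08583060966627104}
scene [[0.058, -0.837, 0.544, 1.199], [0.998, 0.051, -0.029, 0.05], [-0.003, 0.545, 0.839, 1.214], [0.0, 0.0, 0.0, 1.0]] {'intrinsics': array([[472.23020406,   0.        , 325.72149909],
       [  0.        , 472.23020406, 197.70986193],
       [  0.        ,   0.        ,   1.        ]])}
side [[0.87, 0.261, -0.418, 0.026], [-0.493, 0.497, -0.714, -0.785], [0.021, 0.828, 0.561, 0.886], [0.0, 0.0, 0.0, 1.0]] {'intrinsics': array([[480.83374181,   0.        , 319.89746328],
       [  0.        , 480.83374181, 197.32271553],
       [  0.        ,   0.        ,   1.        ]])}
```

View pics/scene0.png

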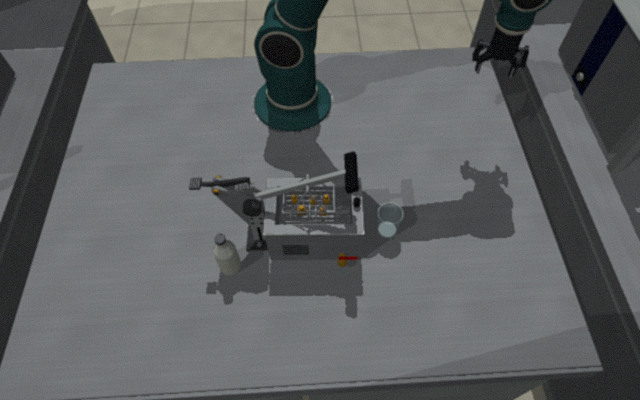

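View pics/side0.png

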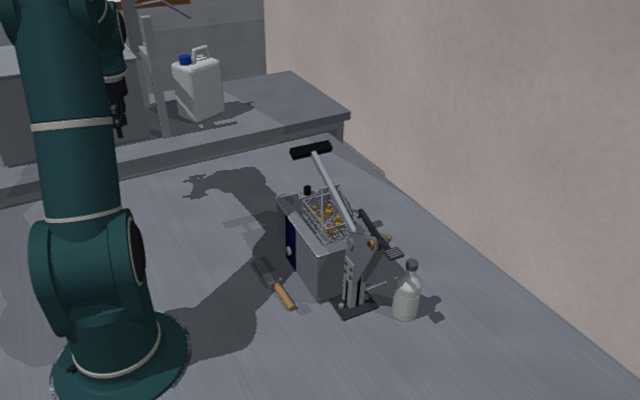

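The scene picture shows the station with post at left (~255,210), the grip at (350,172) and the bottle at (228,255). In the side picture the grip is at (311,150), the tab at about (393,252) and the bottle at (407,295).

Run:
```python
from h import *
a=np.load("scene.npz");b=np.load("side.npz")
c1=cv2.resize(a["im"][140:290,180:410],None,fx=3.4,fy=3.4,interpolation=cv2.INTER_CUBIC)
cv2.imwrite("pics/c1.png",c1[...,::-1])
c2=cv2.resize(b["im"][130:330,240:440],None,fx=3,fy=3,interpolation=cv2.INTER_CUBIC)
cv2.imwrite("pics/c2.png",c2[...,::-1])
for n,s in(("scene",a),("side",b)):
    W=s["W"];im=s["im"].astype(int);roi=(W[...,0]>.3)&(W[...,0]<.95)&(abs(W[...,1])<.35)&(s["d"]>0)
    top=roi&(abs(W[...,2]-.165)<.006)
    P=W[top][:,:2];print(n,"top",len(P),cv2.minAreaRect(P.astype(np.float32)),P.min(0),P.max(0))
    bl=roi&(im.max(2)<50)&(W[...,2]>.28)
    q,lab,st,ce=cv2.connectedComponentsWithStats(bl.astype(np.uint8))
    for i in range(1,q):
        if st[i,4]>15:
            P=W[lab==i];print(" grip",st[i],np.median(P,0).round(4),P.min(0).round(3),P.max(0).round(3),cv2.minAreaRect(P[:,:2].astype(np.float32)))
    tb=roi&(W[...,2]>.255)&(W[...,2]<.28)
    q,lab,st,ce=cv2.connectedComponentsWithStats(tb.astype(np.uint8))
    for i in range(1,q):
        if st[i,4]>15: print(" z.26",st[i],W[lab==i].mean(0).round(4),im[lab==i].mean(0).round())
```

```text
scene top 2341 ((0.5378336906433105, -0.008783340454101562), (0.19226285815238953, 0.38641172647476196), 0.6085169315338135) [ 0.44234735 -0.20113645] [0.63584738 0.18358944]
 grip [344 152  15  41 473] [0.555  0.1433 0.3195] [0.492 0.127 0.301] [0.598 0.161 0.329] ((0.5452456474304199, 0.14356055855751038), (0.030946314334869385, 0.10660343617200851), 87.5932388305664)
 grip [230 178  19   4  38] [ 0.5316 -0.1187  0.2831] [ 0.529 -0.146  0.28 ] [ 0.534 -0.101  0.29 ] ((0.5313007235527039, -0.12339034676551819), (0.005073016509413719, 0.04442846029996872), 0.18763017654418945)
 z.26 [189 175  66  20 591] [ 0.5289 -0.1773  0.2668] [67. 67. 65.]
 z.26 [289 174  40  21 238] [0.5399 0.0376 0.2669] [ 99. 103. 102.]
side top 1786 ((0.5338454246520996, -0.008143678307533264), (0.19073985517024994, 0.3902602791786194), 0.8522707223892212) [ 0.43927553 -0.20203239] [0.63187012 0.18588822]
 grip [290 140  42  20 447] [0.5322 0.1379 0.3158] [0.484 0.125 0.299] [0.592 0.157 0.325] ((0.5378966331481934, 0.14137005805969238), (0.028416695073246956, 0.10768012702465057), 86.5154800415039)
 grip [359 209  10  15  37] [ 0.5225 -0.1184  0.2828] [ 0.519 -0.143  0.28 ] [ 0.53  -0.099  0.288] ((0.5232824683189392, -0.1211853176355362), (0.044997688382864, 0.008133266121149063), 82.27104949951172)
 z.26 [318 172  22  27 220] [0.5314 0.0373 0.2662] [114. 119. 125.]
 z.26 [354 212  50  49 706] [ 0.5195 -0.1822  0.2663] [64. 65. 67.]
```

View pics/c1.png

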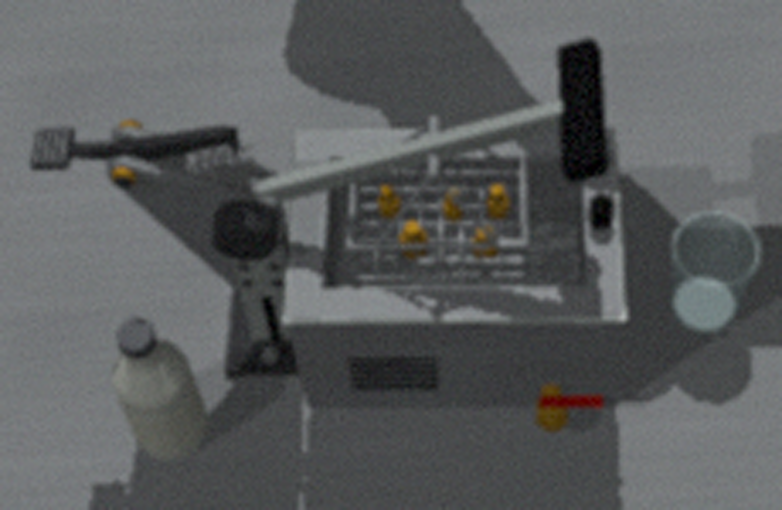

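View pics/c2.png

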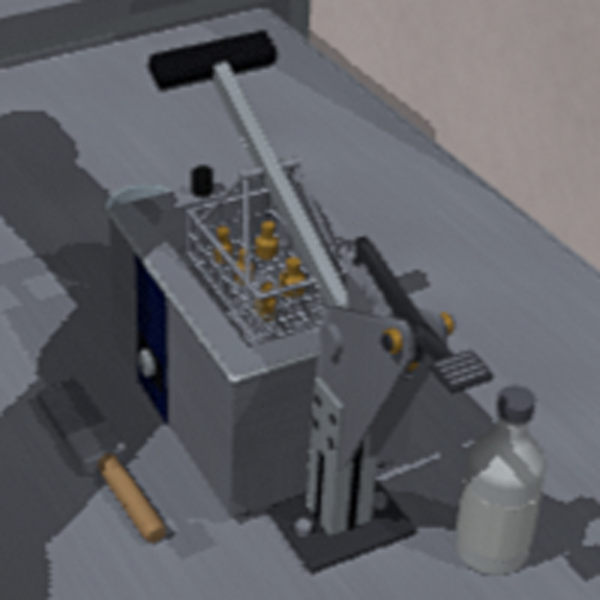

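Run:
```python
from h import *
for n,(u,v),r in(("scene",(195,184),6),("side",(395,253),8)):
    s=np.load(n+".npz");W=s["W"][v-r:v+r+1,u-r:u+r+1].reshape(-1,3)
    P=W[(W[:,2]>.25)&(W[:,2]<.3)];print(n,len(P),P.mean(0).round(4),P.min(0).round(4),P.max(0).round(4),cv2.minAreaRect(P[:,:2].astype(np.float32)),np.median(P[:,2]))
    W=s["W"];im=s["im"].astype(int)
    # tab+pawl extent by height, far -y end
    m=(W[...,2]>.25)&(W[...,2]<.29)&(W[...,1]<-.2)&(W[...,1]>-.35)&(abs(W[...,0]-.53)<.1)&(s["d"]>0)
    P=W[m];
    for y in np.arange(-.30,-.18,.01):
        q=P[abs(P[:,1]-y)<.005]
        if len(q): print(round(y,3),len(q),q.mean(0).round(3),np.ptp(q[:,0]).round(3),q[:,2].max().round(3))
    # post/gold
    g=(im[...,0]>im[...,2]+50)&(W[...,2]>.23)&(W[...,2]<.3)
    q,lab,st,ce=cv2.connectedComponentsWithStats(g.astype(np.uint8))
    for i in range(1,q):
        if st[i,4]>4: print(" gold",st[i],W[lab==i].mean(0).round(4))
    # case top edges
    m=(abs(W[...,2]-.165)<.003)&(abs(W[...,1])<.12)&(W[...,0]>.4)&(W[...,0]<.7)
    for y in(-.1,-.05,.0,.05,.1):
        q=W[m&(abs(W[...,1]-y)<.01)];
        if len(q):print("  case x",y,q[:,0].min().round(4),q[:,0].max().round(4))
```

```text
scene 140 [ 0.525  -0.2332  0.2684] [ 0.5061 -0.2485  0.2632] [ 0.5411 -0.2181  0.2736] ((0.5234180688858032, -0.23333102464675903), (0.03506466746330261, 0.03033962845802307), 1.235015869140625) 0.26848394617790905
-0.25 13 [ 0.524 -0.247  0.267] 0.031 0.271
-0.24 48 [ 0.525 -0.24   0.268] 0.033 0.272
-0.23 49 [ 0.526 -0.23   0.269] 0.033 0.273
-0.22 34 [ 0.524 -0.221  0.268] 0.032 0.274
-0.21 21 [ 0.526 -0.21   0.265] 0.008 0.271
-0.2 9 [ 0.526 -0.203  0.265] 0.008 0.269
 gold [213 189   6   3  15] [ 0.5463 -0.1826  0.2663]
  case x -0.05 0.4442 0.6196
  case x 0.0 0.4473 0.6222
  case x 0.05 0.4516 0.6257
  case x 0.1 0.464 0.6285
side 184 [ 0.5194 -0.2339  0.2669] [ 0.5021 -0.2491  0.2616] [ 0.5384 -0.2074  0.2711] ((0.5206223726272583, -0.22736899554729462), (0.04088210687041283, 0.033209580928087234), 81.62548065185547) 0.26711098992833954
-0.25 23 [ 0.52  -0.246  0.265] 0.032 0.267
-0.24 71 [ 0.517 -0.24   0.267] 0.033 0.27
-0.23 60 [ 0.518 -0.23   0.268] 0.033 0.27
-0.22 43 [ 0.518 -0.221  0.267] 0.035 0.271
-0.21 23 [ 0.519 -0.209  0.265] 0.01 0.269
-0.2 12 [ 0.519 -0.202  0.264] 0.009 0.269
 gold [387 234   4   6  12] [ 0.5443 -0.1836  0.2647]
 gold [369 240   5   7  22] [ 0.5019 -0.1833  0.2633]
  case x -0.1 0.5084 0.5119
  case x -0.05 0.44 0.5289
  case x 0.0 0.4431 0.5149
  case x 0.05 0.4451 0.6222
  case x 0.1 0.4484 0.6233
```

>>> move_arm:
  offset:
    - [0.04, 0, 0.03]
    - [0.08, 0, 0.06]
    - [0.12, -0.02, 0.09]
    - [0.15, -0.05, 0.12]
    - [0.18, -0.09, 0.15]
    - [0.2, -0.13, 0.18]
    - [0.22, -0.17, 0.2]
    - [0.24, -0.21, 0.22]
  dr:
    - [0, 0, 0]
    - [0, 0, 0]
    - [0, 0, 0]
    - [0, 0, 0]
    - [0, 0, 0]
    - [0, 0, 0]
    - [0, 0, 0]
    - [0, 0, 0]
  gripper: [1, 1, 1, 1, 1, 1, 1, 1]

```text
t: 0.9
ee_pos: [0.3978, 0.404, 0.4153]
tcp_rot: [180.0, -0.0, 164.8]
force: [1.0, -0.4, 0.4]
gripper_width: -0.0001
grasp_force: 0.0
```

>>> move_arm:
  offset:
    - [0.01, -0.045, 0]
    - [0.02, -0.09, 0]
    - [0.03, -0.135, 0]
    - [0.04, -0.18, 0]
    - [0.05, -0.225, 0]
    - [0.06, -0.27, 0]
    - [0.07, -0.315, 0]
    - [0.08, -0.36, 0]
  dr:
    - [0, 0, 0]
    - [0, 0, 0]
    - [0, 0, 0]
    - [0, 0, 0]
    - [0, 0, 0]
    - [0, 0, 0]
    - [0, 0, 0]
    - [0, 0, 0]
  gripper: [1, 1, 1, 1, 1, 1, 1, 1]

```text
t: 1.7
ee_pos: [0.4771, 0.0438, 0.4144]
tcp_rot: [180.0, -0.0, 164.8]
force: [0.5, 0.0, -0.7]
gripper_width: -0.0004
grasp_force: 0.0
```

>>> move_arm:
  offset:
    - [0.005, -0.045, 0]
    - [0.01, -0.09, 0]
    - [0.015, -0.135, 0]
    - [0.02, -0.18, -0.01]
    - [0.03, -0.225, -0.03]
    - [0.035, -0.265, -0.05]
    - [0.035, -0.268, -0.06]
    - [0.035, -0.268, -0.06]
  dr:
    - [0, 0, 0]
    - [0, 0, 0]
    - [0, 0, 0]
    - [0, 0, 0]
    - [0, 0, 0]
    - [0, 0, 0]
    - [0, 0, 0]
    - [0, 0, 0]
  gripper: [1, 1, 1, 1, 1, 1, 1, 1]

```text
t: 2.5
ee_pos: [0.5115, -0.2229, 0.3528]
tcp_rot: [-180.0, -0.2, 164.7]
force: [0.6, 1.4, 0.7]
gripper_width: 0.0
grasp_force: 0.0
```

>>> move_arm:
  offset:
    - [0, 0, -0.01]
    - [0, 0, -0.03]
    - [0, 0, -0.03]
    - [0, 0, -0.03]
  dr:
    - [0, 0, 0]
    - [0, 0, 0]
    - [0, 0, 0]
    - [0, 0, 0]
  gripper: [1, 1, 1, 1]

```text
t: 2.9
ee_pos: [0.5126, -0.2214, 0.3251]
tcp_rot: [180.0, 0.0, 164.9]
force: [0.7, -0.0, -0.4]
gripper_width: 0.0
grasp_force: 0.0
```

Run:
```python
from h import *
from scipy.spatial.transform import Rotation as R
s=sense();print(s["ee_pos"],s["tcp_rot"],s["force"])
p=camera_params("wrist");T=np.eye(4);T[:3,:3]=R.from_euler("xyz",s["tcp_rot"],degrees=True).as_matrix();T[:3,3]=s["ee_pos"]
im,d=capture("wrist");W=world("wrist",d,T@np.array(p["T_tool_cam"]))
cv2.imwrite("pics/w1.png",im[...,::-1])
m=(d>0)&(W[...,2]>.25)&(W[...,2]<.285)&(W[...,1]<-.2)&(W[...,1]>-.27)&(abs(W[...,0]-.52)<.04)
P=W[m];print(len(P),P.min(0),P.max(0))
P=P[P[:,1]<-.218]
if len(P): print(P.mean(0),cv2.minAreaRect(P[:,:2].astype(np.float32)))
```

```text
[ 0.51256673 -0.2213634   0.32506387] [1.79980306e+02 2.51798076e-02 1.64912958e+02] [ 0.6861023  -0.00647864 -0.3680873 ]
1888 [ 0.5041902  -0.24649272  0.25640944] [ 0.53904728 -0.20005473  0.27095257]
[ 0.52052632 -0.23166938  0.26797994] ((0.5216332674026489, -0.23187686502933502), (0.027925260365009308, 0.033949363976716995), 86.97090911865234)
```

View pics/w1.png

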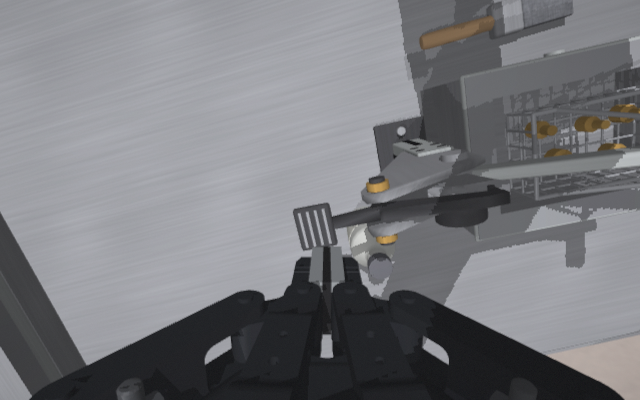

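The wrist picture shows the tab at (315,227), right ahead of the shut fingertips (327,265); the bottle cap is low at (378,265). The tab centre measures (0.521, -0.232, 0.268), agreeing with the other views.

>>> move_arm:
  offset:
    - [0.008, -0.012, -0.01]
    - [0.008, -0.012, -0.03]
    - [0.008, -0.012, -0.044]
    - [0.008, -0.012, -0.044]
    - [0.008, -0.012, -0.044]
  dr:
    - [0, 0, 0]
    - [0, 0, 0]
    - [0, 0, 0]
    - [0, 0, 0]
    - [0, 0, 0]
  gripper: [1, 1, 1, 1, 1]

```text
t: 3.45
ee_pos: [0.5205, -0.2341, 0.2812]
tcp_rot: [-180.0, 0.0, 164.8]
force: [0.5, 0.5, 0.9]
gripper_width: 0.0001
grasp_force: 0.0
```

>>> move_arm:
  offset:
    - [0, 0, -0.008]
    - [0, 0, -0.014]
    - [0, 0, -0.018]
    - [0, 0, -0.022]
    - [0, 0, -0.026]
    - [0, 0, -0.03]
    - [0, 0, -0.032]
    - [0, 0, -0.032]
  dr:
    - [0, 0, 0]
    - [0, 0, 0]
    - [0, 0, 0]
    - [0, 0, 0]
    - [0, 0, 0]
    - [0, 0, 0]
    - [0, 0, 0]
    - [0, 0, 0]
  gripper: [1, 1, 1, 1, 1, 1, 1, 1]

```text
t: 4.25
ee_pos: [0.5202, -0.2343, 0.2482]
tcp_rot: [-180.0, -0.0, 164.8]
force: [0.4, -0.5, -0.6]
gripper_width: 0.0001
grasp_force: 0.0
```

>>> move_arm:
  offset:
    - [0, 0, 0.02]
    - [0, 0, 0.05]
    - [0, 0, 0.08]
    - [0, 0, 0.1]
    - [0, 0, 0.1]
  dr:
    - [0, 0, 0]
    - [0, 0, 0]
    - [0, 0, 0]
    - [0, 0, 0]
    - [0, 0, 0]
  gripper: [1, 1, 1, 1, 1]

```text
t: 4.75
ee_pos: [0.5211, -0.2349, 0.3512]
tcp_rot: [-180.0, 0.2, 164.8]
force: [-0.3, -0.8, 0.3]
gripper_width: 0.0003
grasp_force: 0.0
```

```bash
cat > look.py <<'E'
from h import *
import sys
print(sense()["ee_pos"],sense()["force"])
for n in("scene","side"):
    im,d=capture(n);W=world(n,d);f=im.astype(int)
    m=(d>0)&(W[...,2]>.22)&(W[...,2]<.29)&(W[...,1]<-.218)&(W[...,1]>-.27)&(abs(W[...,0]-.52)<.04)
    print(n,"tab",m.sum(),np.median(W[m],0).round(4) if m.any() else "")
    m=(f.max(2)<50)&(W[...,2]>.19)&(W[...,2]<.35)&(W[...,1]>.11)&(W[...,1]<.2)&(abs(W[...,0]-.54)<.08)
    P=W[m]
    if len(P): print(" grip",len(P),np.median(P,0).round(4),P.min(0).round(3),P.max(0).round(3))
    cv2.imwrite(f"pics/{n}_{sys.argv[1]}.png",cv2.resize(im[130:330,180:440],None,fx=3,fy=3)[...,::-1])
E
python3 look.py a
```

```text
[ 0.52108805 -0.23490219  0.35122139] [-0.31003709 -0.80466068  0.29884705]
scene tab 140 [ 0.5248 -0.2334  0.2681]
 grip 472 [0.5508 0.1438 0.3196] [0.492 0.127 0.19 ] [0.6   0.171 0.327]
side tab 188 [ 0.5173 -0.2344  0.2671]
 grip 445 [0.5322 0.1377 0.3159] [0.482 0.126 0.191] [0.592 0.163 0.325]
```

>>> move_arm:
  offset:
    - [0, 0, -0.04]
    - [0, 0, -0.075]
    - [0, 0, -0.09]
    - [0, 0, -0.095]
    - [0, 0, -0.1]
  dr:
    - [0, 0, 0]
    - [0, 0, 0]
    - [0, 0, 0]
    - [0, 0, 0]
    - [0, 0, 0]
  gripper: [1, 1, 1, 1, 1]

```text
t: 5.35
ee_pos: [0.5206, -0.2346, 0.249]
tcp_rot: [-180.0, 0.0, 164.8]
force: [0.0, -0.6, -0.6]
gripper_width: -0.0001
grasp_force: 0.0
```

```bash
python3 look.py b
```

```text
[ 0.52063246 -0.2345674   0.2489574 ] [ 0.03237916 -0.61661745 -0.60603605]
scene tab 126 [ 0.5294 -0.2315  0.2686]
 grip 472 [0.5509 0.1437 0.3193] [0.492 0.127 0.19 ] [0.598 0.168 0.326]
side tab 199 [ 0.513  -0.238   0.2674]
 grip 437 [0.5316 0.1381 0.3161] [0.483 0.126 0.191] [0.591 0.164 0.325]
```

View pics/side_b.png

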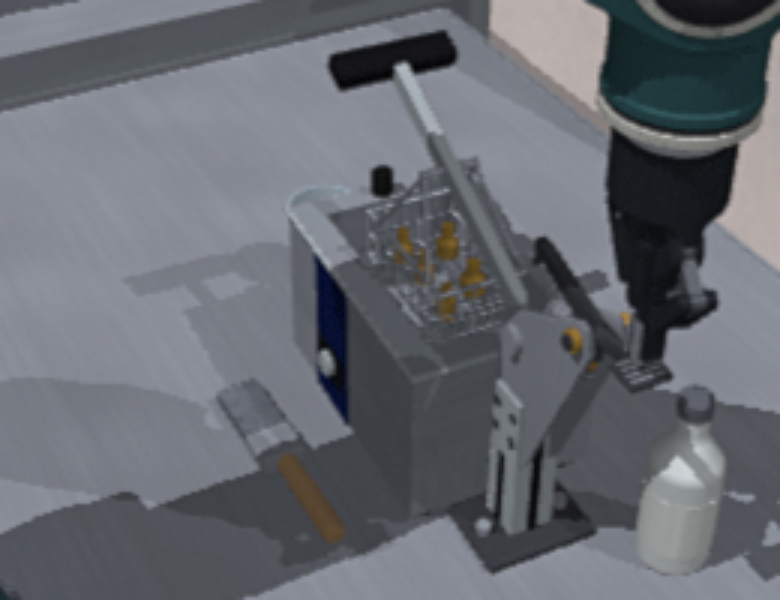

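The side picture shows the fingertip at about (652,358), just at or above the tab's far edge (640,372), and the tab still up. I'll measure where the fingertip really is.

Run:
```python
from h import *
s=sense();print(s["ee_pos"],s["force"],s["gripper_width"])
for n in("scene","side"):
    im,d=capture(n);W=world(n,d)
    m=(d>0)&(W[...,2]>.2)&(W[...,2]<.36)&(W[...,1]<-.19)&(W[...,1]>-.32)&(abs(W[...,0]-.53)<.09)
    P=W[m]
    for z in np.arange(.24,.36,.01):
        q=P[abs(P[:,2]-z)<.005]
        if len(q): print(n,round(z,3),len(q),q.min(0).round(3)[:2],q.max(0).round(3)[:2])
    cv2.imwrite(f"pics/{n}_c.png",cv2.resize(im[160:260,160:290] if n=="scene" else im[190:290,340:470],None,fx=6,fy=6,interpolation=cv2.INTER_CUBIC)[...,::-1])
a,b=cv2.imread("pics/scene_c.png"),cv2.imread("pics/side_c.png")
cv2.imwrite("pics/both.png",cv2.resize(np.hstack([a,b]),(800,308)))
```

```text
[ 0.52058004 -0.23447724  0.24896283] [-0.43214876  0.50067042  0.79293409] 0.00027361509549858804
scene 0.25 2 [ 0.54  -0.194] [ 0.54  -0.194]
scene 0.26 27 [ 0.513 -0.242] [ 0.541 -0.191]
scene 0.27 147 [ 0.507 -0.248] [ 0.543 -0.19 ]
scene 0.28 4 [ 0.529 -0.241] [ 0.532 -0.232]
scene 0.29 25 [ 0.521 -0.249] [ 0.535 -0.223]
scene 0.3 33 [ 0.524 -0.25 ] [ 0.533 -0.221]
scene 0.31 27 [ 0.525 -0.25 ] [ 0.536 -0.224]
scene 0.32 25 [ 0.528 -0.253] [ 0.539 -0.212]
scene 0.33 77 [ 0.516 -0.273] [ 0.542 -0.205]
scene 0.34 77 [ 0.514 -0.283] [ 0.546 -0.198]
scene 0.35 92 [ 0.514 -0.285] [ 0.546 -0.191]
side 0.25 13 [ 0.504 -0.196] [ 0.518 -0.19 ]
side 0.26 65 [ 0.502 -0.247] [ 0.539 -0.19 ]
side 0.27 178 [ 0.502 -0.248] [ 0.535 -0.191]
side 0.28 15 [ 0.506 -0.243] [ 0.527 -0.224]
side 0.29 46 [ 0.506 -0.249] [ 0.529 -0.225]
side 0.3 50 [ 0.505 -0.25 ] [ 0.523 -0.224]
side 0.31 48 [ 0.505 -0.25 ] [ 0.521 -0.219]
side 0.32 25 [ 0.5   -0.257] [ 0.525 -0.206]
side 0.33 96 [ 0.498 -0.271] [ 0.526 -0.199]
side 0.34 72 [ 0.496 -0.28 ] [ 0.52 -0.19]
side 0.35 116 [ 0.494 -0.287] [ 0.524 -0.191]
```

View pics/both.png

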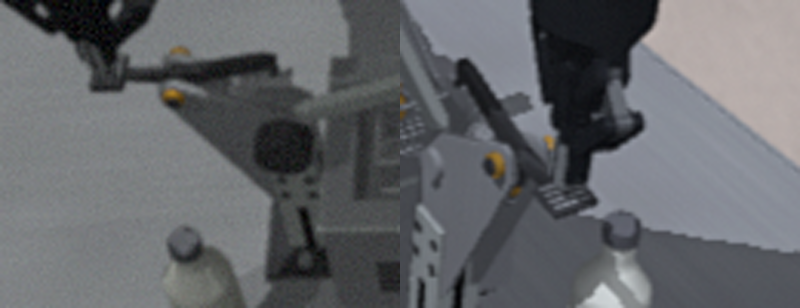

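The finger column measures centred on the tab (0.519, -0.236) but its visible end is around z≈0.275, higher than the reported TCP, so the tab hasn't been touched yet. I'll press on in small steps watching force.

>>> move_arm:
  offset:
    - [0, 0, -0.003]
    - [0, 0, -0.006]
    - [0, 0, -0.006]
  dr:
    - [0, 0, 0]
    - [0, 0, 0]
    - [0, 0, 0]
  gripper: [1, 1, 1]

```text
t: 5.85
ee_pos: [0.5201, -0.2342, 0.2421]
tcp_rot: [-180.0, -0.0, 164.8]
force: [-0.5, 0.5, -0.2]
gripper_width: -0.0
grasp_force: 0.0
```

>>> move_arm:
  offset:
    - [0, 0, -0.003]
    - [0, 0, -0.006]
    - [0, 0, -0.006]
  dr:
    - [0, 0, 0]
    - [0, 0, 0]
    - [0, 0, 0]
  gripper: [1, 1, 1]

```text
t: 6.15
ee_pos: [0.5203, -0.2345, 0.2362]
tcp_rot: [-180.0, 0.0, 164.8]
force: [0.6, -1.2, 2.4]
gripper_width: -0.0001
grasp_force: 1.0
```

```bash
python3 look.py d
```

```text
[ 0.52026533 -0.23446104  0.23616963] [ 0.60893504 -1.16194805  2.40290138]
scene tab 132 [ 0.5306 -0.2312  0.2681]
 grip 469 [0.5514 0.1437 0.3192] [0.492 0.127 0.191] [0.598 0.168 0.327]
side tab 211 [ 0.5097 -0.2413  0.2678]
 grip 438 [0.5322 0.1385 0.3156] [0.483 0.124 0.19 ] [0.591 0.163 0.325]
```

Contact is now felt (2.4 N, reported z 0.236 against a tab at 0.268: the shut tip acts about 31 mm above the reported TCP). Press through.

>>> move_arm:
  offset:
    - [0, 0, -0.003]
    - [0, 0, -0.006]
    - [0, 0, -0.009]
    - [0, 0, -0.009]
  dr:
    - [0, 0, 0]
    - [0, 0, 0]
    - [0, 0, 0]
    - [0, 0, 0]
  gripper: [1, 1, 1, 1]

```text
t: 6.65
ee_pos: [0.52, -0.234, 0.2267]
tcp_rot: [180.0, -0.1, 164.8]
force: [-0.8, -0.1, -0.6]
gripper_width: -0.0002
grasp_force: 0.0
```

>>> move_arm:
  offset:
    - [0, 0, -0.003]
    - [0, 0, -0.006]
    - [0, 0, -0.009]
    - [0, 0, -0.009]
  dr:
    - [0, 0, 0]
    - [0, 0, 0]
    - [0, 0, 0]
    - [0, 0, 0]
  gripper: [1, 1, 1, 1]

```text
t: 7.05
ee_pos: [0.5209, -0.2348, 0.2191]
tcp_rot: [-180.0, 0.1, 164.8]
force: [-0.1, -0.7, 9.4]
gripper_width: 0.0001
grasp_force: 4.0
```

```bash
python3 look.py e
```

```text
[ 0.52085776 -0.2347875   0.2191371 ] [-0.09454361 -0.65721095  9.35043106]
scene tab 161 [ 0.5305 -0.232   0.2575]
 grip 464 [0.5508 0.1435 0.3194] [0.491 0.127 0.191] [0.598 0.168 0.327]
side tab 275 [ 0.5101 -0.2391  0.2566]
 grip 436 [0.5319 0.1383 0.3159] [0.483 0.125 0.19 ] [0.592 0.165 0.324]
```

>>> move_arm:
  offset:
    - [0, 0, 0.02]
    - [0, 0, 0.05]
    - [0, 0, 0.09]
    - [0, 0, 0.13]
    - [0, 0, 0.13]
  dr:
    - [0, 0, 0]
    - [0, 0, 0]
    - [0, 0, 0]
    - [0, 0, 0]
    - [0, 0, 0]
  gripper: [1, 1, 1, 1, 1]

```text
t: 7.65
ee_pos: [0.5216, -0.2353, 0.3532]
tcp_rot: [-180.0, 0.4, 164.8]
force: [-0.1, -1.1, -0.4]
gripper_width: -0.0
grasp_force: 0.0
```

```bash
python3 look.py f
```

```text
[ 0.52160946 -0.23532781  0.35315128] [-0.12467204 -1.05327938 -0.41235325]
scene tab 118 [ 0.5258 -0.2314  0.2489]
 grip 471 [0.5514 0.1437 0.3196] [0.49  0.127 0.19 ] [0.599 0.171 0.326]
side tab 220 [ 0.5178 -0.2316  0.2464]
 grip 443 [0.5319 0.1388 0.3157] [0.483 0.126 0.19 ] [0.592 0.161 0.324]
```

View pics/side_f.png

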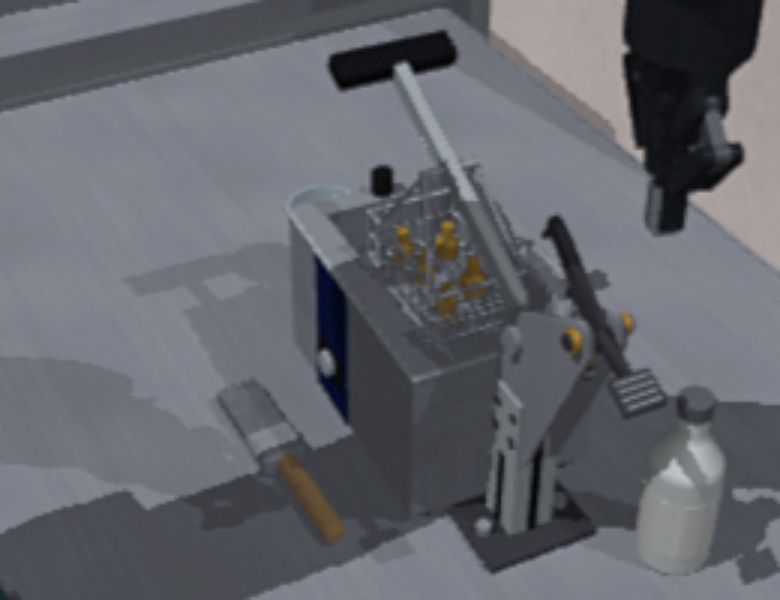

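The side picture shows the pawl swung clear: tip raised at (552,225), tab dropped at (638,390), z ≈ 0.246, so it is thrown off. Next, over to the grip.

>>> move_arm:
  offset:
    - [0.002, 0.045, 0.02]
    - [0.004, 0.09, 0.03]
    - [0.006, 0.135, 0.03]
    - [0.008, 0.18, 0.03]
    - [0.01, 0.225, 0.03]
    - [0.012, 0.27, 0.03]
    - [0.016, 0.315, 0.03]
    - [0.018, 0.36, 0.03]
  dr:
    - [0, 0, 0]
    - [0, 0, 0]
    - [0, 0, 0]
    - [0, 0, 0]
    - [0, 0, 0]
    - [0, 0, 0]
    - [0, 0, 0]
    - [0, 0, 0]
  gripper: [1, 1, 1, 1, 1, 1, 1, 1]

```text
t: 8.55
ee_pos: [0.5377, 0.1276, 0.3772]
tcp_rot: [-180.0, -0.1, 164.8]
force: [0.7, -0.9, 0.3]
gripper_width: 0.0001
grasp_force: 0.0
```

>>> move_arm:
  offset:
    - [0, 0.015, -0.02]
    - [0, 0.018, -0.05]
    - [0, 0.018, -0.065]
    - [0, 0.018, -0.065]
    - [0, 0.018, -0.065]
  dr:
    - [0, 0, 0]
    - [0, 0, 0]
    - [0, 0, 0]
    - [0, 0, 0]
    - [0, 0, 0]
  gripper: [1, 1, 1, 1, 1]

```text
t: 9.05
ee_pos: [0.5382, 0.1436, 0.3133]
tcp_rot: [-180.0, -0.0, 164.8]
force: [-0.4, -0.2, -0.1]
gripper_width: 0.0001
grasp_force: 0.0
```

Run:
```python
from h import *
print(sense()["ee_pos"],sense()["force"])
for n in("scene","side"):
    im,d=capture(n);W=world(n,d)
    m=(d>0)&(W[...,2]>.28)&(W[...,2]<.46)&(W[...,1]<.23)&(W[...,1]>.08)&(abs(W[...,0]-.54)<.08)
    P=W[m]
    for z in np.arange(.30,.42,.01):
        q=P[abs(P[:,2]-z)<.005]
        if len(q): print(n,round(z,3),len(q),q.min(0).round(3)[:2],q.max(0).round(3)[:2])
```

```text
[0.53815139 0.14357374 0.31327694] [-0.36200059 -0.23401368 -0.08940195]
scene 0.3 70 [0.533 0.081] [0.597 0.153]
scene 0.31 125 [0.491 0.105] [0.598 0.16 ]
scene 0.32 287 [0.517 0.127] [0.599 0.159]
scene 0.33 9 [0.533 0.143] [0.578 0.153]
scene 0.34 1 [0.545 0.139] [0.545 0.139]
scene 0.35 14 [0.542 0.13 ] [0.553 0.152]
scene 0.36 38 [0.54  0.127] [0.552 0.155]
scene 0.37 34 [0.541 0.127] [0.552 0.154]
scene 0.38 30 [0.529 0.128] [0.552 0.155]
scene 0.39 64 [0.522 0.109] [0.558 0.169]
scene 0.4 157 [0.522 0.102] [0.561 0.177]
scene 0.41 99 [0.522 0.093] [0.563 0.185]
side 0.3 123 [0.484 0.088] [0.593 0.153]
side 0.31 203 [0.483 0.107] [0.592 0.158]
side 0.32 265 [0.483 0.128] [0.592 0.159]
side 0.33 1 [0.548 0.148] [0.548 0.148]
side 0.34 2 [0.529 0.139] [0.537 0.14 ]
side 0.35 29 [0.523 0.131] [0.544 0.155]
side 0.36 38 [0.523 0.129] [0.544 0.152]
side 0.37 36 [0.522 0.128] [0.544 0.155]
side 0.38 25 [0.522 0.125] [0.539 0.155]
side 0.39 38 [0.515 0.11 ] [0.541 0.176]
side 0.4 36 [0.514 0.104] [0.537 0.179]
side 0.41 59 [0.512 0.093] [0.536 0.19 ]
```

Tip sits at about z 0.345 over the grip's middle, confirming the 30 mm. Pushing down along the arc, gently.

>>> move_arm:
  offset:
    - [0, 0, -0.01]
    - [0, 0, -0.016]
    - [0, 0.001, -0.02]
    - [0, 0.002, -0.024]
    - [0, 0.003, -0.028]
    - [0, 0.004, -0.032]
    - [0, 0.006, -0.036]
    - [0, 0.007, -0.04]
  dr:
    - [0, 0, 0]
    - [0, 0, 0]
    - [0, 0, 0]
    - [0, 0, 0]
    - [0, 0, 0]
    - [0, 0, 0]
    - [0, 0, 0]
    - [0, 0, 0]
  gripper: [1, 1, 1, 1, 1, 1, 1, 1]

```text
t: 9.95
ee_pos: [0.5385, 0.151, 0.2732]
tcp_rot: [180.0, 0.0, 164.8]
force: [0.9, 1.3, 4.4]
gripper_width: -0.0001
grasp_force: 2.2
```

```bash
python3 look.py g
```

```text
[0.5384695  0.15096217 0.2732377 ] [0.91772636 1.27686624 4.3887546 ]
scene tab 115 [ 0.5247 -0.2316  0.2493]
 grip 380 [0.5634 0.1495 0.3021] [0.492 0.132 0.19 ] [0.599 0.171 0.35 ]
side tab 218 [ 0.5174 -0.2325  0.2465]
 grip 471 [0.5308 0.1429 0.2981] [0.483 0.123 0.281] [0.594 0.18  0.35 ]
```

The grip is following with 4.4 N and the pawl stays off. Continue.

>>> move_arm:
  offset:
    - [0, 0.001, -0.004]
    - [0, 0.002, -0.009]
    - [0, 0.003, -0.014]
    - [0, 0.004, -0.019]
    - [0, 0.005, -0.024]
    - [0, 0.006, -0.029]
    - [0, 0.007, -0.034]
    - [0, 0.008, -0.039]
  dr:
    - [0, 0, 0]
    - [0, 0, 0]
    - [0, 0, 0]
    - [0, 0, 0]
    - [0, 0, 0]
    - [0, 0, 0]
    - [0, 0, 0]
    - [0, 0, 0]
  gripper: [1, 1, 1, 1, 1, 1, 1, 1]

```text
t: 10.85
ee_pos: [0.5383, 0.1588, 0.234]
tcp_rot: [-180.0, 0.0, 164.8]
force: [0.7, 1.6, 5.2]
gripper_width: 0.0001
grasp_force: 2.3
```

>>> move_arm:
  offset:
    - [0, 0.001, -0.004]
    - [0, 0.002, -0.009]
    - [0, 0.003, -0.014]
    - [0, 0.004, -0.019]
    - [0, 0.005, -0.024]
    - [0, 0.006, -0.029]
    - [0, 0.006, -0.034]
    - [0, 0.006, -0.039]
  dr:
    - [0, 0, 0]
    - [0, 0, 0]
    - [0, 0, 0]
    - [0, 0, 0]
    - [0, 0, 0]
    - [0, 0, 0]
    - [0, 0, 0]
    - [0, 0, 0]
  gripper: [1, 1, 1, 1, 1, 1, 1, 1]

```text
t: 11.65
ee_pos: [0.5382, 0.165, 0.195]
tcp_rot: [180.0, -0.0, 164.8]
force: [0.5, 3.1, 5.3]
gripper_width: 0.0
grasp_force: 2.3
```

```bash
python3 look.py h
```

```text
[0.53819454 0.16502143 0.19498334] [0.47602601 3.13752238 5.28315796]
scene tab 117 [ 0.5249 -0.2317  0.2491]
 grip 856 [0.5516 0.1618 0.2828] [0.494 0.11  0.206] [0.601 0.2   0.349]
side tab 219 [ 0.5176 -0.2323  0.2468]
 grip 722 [0.5228 0.154  0.2469] [0.483 0.11  0.19 ] [0.593 0.188 0.349]
```

>>> move_arm:
  offset:
    - [0, 0.001, -0.004]
    - [0, 0.001, -0.008]
    - [0, 0.001, -0.011]
    - [0, 0.001, -0.013]
    - [0, 0.001, -0.013]
  dr:
    - [0, 0, 0]
    - [0, 0, 0]
    - [0, 0, 0]
    - [0, 0, 0]
    - [0, 0, 0]
  gripper: [1, 1, 1, 1, 1]

```text
t: 12.25
ee_pos: [0.5381, 0.1657, 0.182]
tcp_rot: [-180.0, -0.0, 164.8]
force: [0.1, -0.4, -0.8]
gripper_width: -0.0003
grasp_force: 0.0
```

>>> move_arm:
  offset:
    - [0, 0, -0.002]
    - [0, 0, -0.003]
    - [0, 0, -0.003]
  dr:
    - [0, 0, 0]
    - [0, 0, 0]
    - [0, 0, 0]
  gripper: [1, 1, 1]

```text
t: 12.55
ee_pos: [0.5382, 0.1658, 0.1794]
tcp_rot: [180.0, -0.0, 164.8]
force: [-0.8, 1.2, 1.9]
gripper_width: -0.0001
grasp_force: 1.2
```

>>> move_arm:
  offset:
    - [0, 0, -0.002]
    - [0, 0, -0.003]
    - [0, 0, -0.003]
  dr:
    - [0, 0, 0]
    - [0, 0, 0]
    - [0, 0, 0]
  gripper: [1, 1, 1]

```text
t: 12.85
ee_pos: [0.5384, 0.166, 0.1775]
tcp_rot: [179.9, 0.0, 164.8]
force: [-7.7, 0.0, 20.5]
gripper_width: 0.0003
grasp_force: 10.3
```

```bash
python3 look.py i
```

```text
[0.53837071 0.16595682 0.17747524] [-7.71113666  0.02934427 20.54354892]
scene tab 116 [ 0.5256 -0.2317  0.2485]
 grip 909 [0.5527 0.1611 0.2706] [0.496 0.11  0.193] [0.6  0.2  0.35]
side tab 217 [ 0.5182 -0.2322  0.2465]
 grip 843 [0.5229 0.1532 0.2729] [0.485 0.11  0.191] [0.595 0.183 0.35 ]
```

20 N: the arm is on its stop. Back off upward and verify.

>>> move_arm:
  offset:
    - [0, 0, 0.005]
    - [0, 0, 0.02]
    - [0, 0, 0.05]
    - [0, 0, 0.09]
    - [0, 0.03, 0.13]
    - [0, 0.07, 0.16]
    - [-0.03, 0.11, 0.18]
    - [-0.05, 0.14, 0.18]
  dr:
    - [0, 0, 0]
    - [0, 0, 0]
    - [0, 0, 0]
    - [0, 0, 0]
    - [0, 0, 0]
    - [0, 0, 0]
    - [0, 0, 0]
    - [0, 0, 0]
  gripper: [1, 1, 1, 1, 1, 1, 1, 1]

```text
t: 13.75
ee_pos: [0.4879, 0.3077, 0.3586]
tcp_rot: [179.9, 0.1, 164.8]
force: [0.2, -0.3, 0.3]
gripper_width: -0.0001
grasp_force: 0.0
```

```bash
python3 look.py j
python3 - <<'E'
from h import *
for n in("scene","side"):
    im,d=capture(n);W=world(n,d)
    m=(d>0)&(im.max(2)<50)&(abs(W[...,1]-.168)<.012)&(abs(W[...,0]-.54)<.05)&(W[...,2]>.19)&(W[...,2]<.23)
    print(n,m.sum(),np.median(W[m],0),np.percentile(W[m][:,2],[10,90]))
E
```

```text
[0.48786503 0.30774967 0.35860764] [ 0.19304493 -0.32247973  0.29895524]
scene tab 118 [ 0.5254 -0.2316  0.2488]
 grip 412 [0.5544 0.1667 0.2095] [0.493 0.15  0.193] [0.599 0.182 0.214]
side tab 218 [ 0.5178 -0.2321  0.2465]
 grip 348 [0.5322 0.1593 0.2075] [0.485 0.132 0.19 ] [0.593 0.182 0.212]
scene 291 [0.54268019 0.16794294 0.20993766] [0.20742983 0.21221572]
side 227 [0.530056   0.16338036 0.20821097] [0.19820756 0.21078232]
```

View pics/side_j.png

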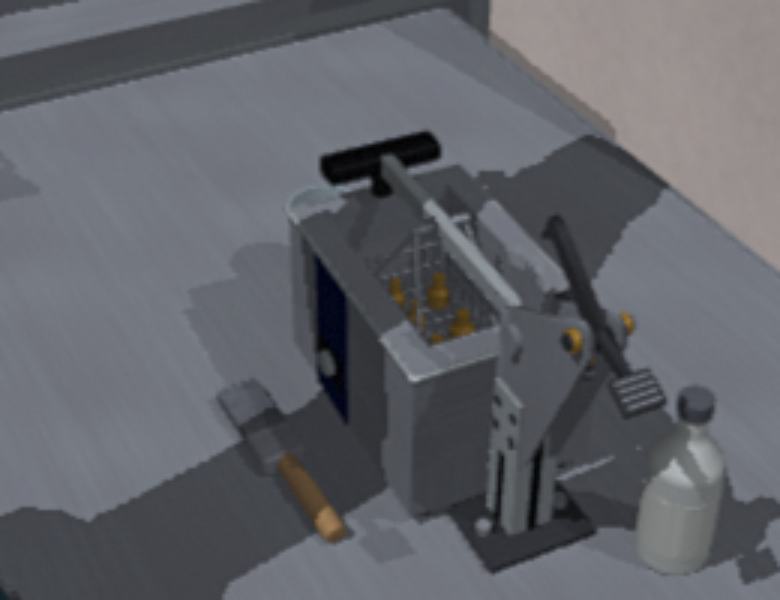

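The grip top is at z 0.210, the bar lies level on the buffer at (380,185), the pawl is still off, the bottle and brush are unmoved, and the robot is clear.

```bash
python3 -c "from bench import hand_in; print(hand_in())"
```

```text
the job is handed in; nothing more can be done
None
```

The job is handed in: the pawl was thrown off first and stayed off, the lift arm lies level on its buffer (grip top at 210 mm), the bottle and brush did not move, and the robot stayed clear of the beaker, though I did not re-check that.

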